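# Close and hasp the scent-sample case

### The job

Pack up the scent kit: lower the open lid of the black sample case onto its springy foam strip, then swing the steel hasp over to the front, draw it down against the spring until its cross bar finds the mouth of the catch, push it in and let it rise behind the catch's upper plate, so that the case stays shut by itself when you let go. The exact height of the mouth has to be found by feel. Leave the vials and other things around it standing where they are.

Things in the scene. Friction and masses are not known exactly. Their poses are not given: they have to be found in the camera images.
- case_mouth (a point): Black sample case fixed to the table, 190 mm deep (its x), 260 wide (its y), walls 90 high, full of small capped vials. This point: centre of its open top, 90 mm above the table. Its x axis points from the front face (with the catch, towards the robot) to the back (lid hinge), y to the left, z up.
- lid (a joint): Opening angle of the lid (rad). 0 = pressed fully down (hard stop), limit 1.3. The stiff hinge stays where left (2 to 5 N at the front edge moves it). A springy foam strip under the front edge holds a lowered, unfastened lid at about 0.145; pressing to 0 takes about 15 N there and it springs up again. Properly hooked it rests at 0.05 to 0.13, depending on the catch.
- lid_edge (a point): Middle of the front edge of the lid (a flat black plate 190 x 260 x 12 mm), on its upper face. Axes as the case's when the lid is at 0, turning with the lid.
- lid_hinge (a point): Middle of the lid's hinge line, along the case's y on the back rim, 95 mm behind point case_mouth and level with it. At lid 0 the lid's upper face is 12 mm above this line. The front edge is 190 mm in front of it. Axes turn with the lid.
- hasp (a joint): Angle of the hasp relative to the lid (rad) about point hasp_hinge, axis along the case's y. 0 = hanging straight down in front of the case (hard stop), pi/2 = sticking out to the front, pi = standing straight up, more = leaning back over the lid; limit 3.5. The stiff hinge stays where it is left (about 1 N at its end moves it).
- hasp_hinge (a point): Hinge of the hasp, at the middle of the lid's front edge: 204 mm in front of the lid's hinge line and 10 mm above it at lid 0. The axes turn with the hasp: -z points from the hinge along the hasp to its cross bar, -x is the way the thumb tab points.
- hasp_bar (a point): Centre of the hasp's cross bar, a flat steel bar 8 mm high (z), 6 thick (x), 40 long (y), 52 mm from the hasp's hinge along the hasp's -z. Two flat side bars (6 mm wide, inner faces 27 mm apart) join it to the hinge, leaving an open window through which the catch's upper plate passes.
- hasp_tab (a point): Centre of the red thumb tab, a plate 32 x 32 x 5 mm carried on two prongs, square to the hasp at the bar's level: 52 mm along the hasp's -z and 35 mm out along its -x, end 51 out. At hasp 0 it is level. A push on its end from behind swings the hasp over. Can be gripped across its width (y) from above and turns in the fingers; pulled down it draws down the lid, moved inward it pushes the bar in.
- catch_mouth (a point): Catch on the case front: a C-shaped steel block 18 mm wide, front faces 15 mm out from this point (case -x). Its mouth opens forward, 12 mm high; behind the 5 mm thick upper plate a throat rises 5 mm more. Point: nominal middle of the mouth, 59 mm over the table, really up to 6 mm higher or lower (screw-adjusted). Too high or too low, the bar only meets the front faces and cannot enter.
- vial_a_c (a point): A sample vial standing near the case, 29 mm in diameter, 58 mm tall, 50 g, at half height. Leave it standing.
- vial_b_c (a point): A second such vial, at half height.
- vial_c_c (a point): A third such vial, at half height.
- vial_d_c (a point): A fourth such vial, at half height.
- bean_jar_c (a point): Jar of coffee beans beside the case, 68 mm in diameter, 85 mm tall, at half height. Leave it alone.
- mug_c (a point): Blue mug, 78 mm in diameter, 90 mm tall, at half height. Leave it alone.
- strip_box_c (a point): Small white box of paper strips, 50 x 90 x 45 mm, at half height. Leave it alone.
- pen_c (a point): Wooden pen lying on the table, 145 mm long, 9 mm high. Leave it alone.

How it is judged:
By the outcome, as a careful person would: the job done as asked, in the order asked, and still so for the second after the job is handed in, with the robot touching nothing.
It also fails if it takes over 54 s, if anything falls off the work surface, if the arm or the gripper's body presses on something with over 40 N, if the wrist force passes 120 N, or if a joint passes its speed limit or range.

### The arm

A 6-joint arm with a two-finger parallel gripper is mounted at the origin on the work surface. World frame = base frame: x ahead of the robot, y to its left, z up, the work surface at z = 0. Lengths are in m, angles in rad, forces in N, time in s.
With the tool pointing down it reaches from about 0.425 to 0.925 m from the base axis. Payload 12.5 kg.
Tool frame: the origin (TCP) lies midway between the tips of the shut fingers; the grasp point (between the pads) lies 19 mm behind it; z points along the fingers, y is the direction in which the jaws open and shut (so a half turn about z gives the same grasp; the last joint's range is limited). The gripper opens to 85 mm and grips with 20 to 120 N. Pads are 22 mm wide; open, the fingers measure 114 mm over their backs; the gripper's body (76 mm by 85 mm) begins 54 mm behind the grasp point. The pads swing forward as they close: fully open they stand 13 mm farther back than shut.
Start: joints at [-1.315, 0.491, 1.559, -0, 1.092, -0.106], TCP at [0.221, -0.585, 0.231] pointing down, gripper open.
Joint ranges: [-3.1, 3.1], [-0.84, 2.19], [0.05, 2.79], [-1.13, 4.28], [0.06, 2.93], [-2.69, 2.69]. Speed limits (rad/s): [2.22, 2.22, 2.79, 3.14, 3.14, 3.14].

### API

Orientations are given as a unit quaternion [w, x, y, z].
In Python, from plant import bot, eyes gives the robot as it stands. The module is installed in compiled form; this text tells all that it offers.
- The arm moves only by the tool jog_arm, never from a script. Its argument "deltas" is a list of rows, each a list of 3 entries, a list of its own where there are three numbers: the shift along the tool's x, y, z in mm, then the turn about the tool's z in degrees, then the closure, from 0 (fully open) to 1 (shut). In form: [[[x, y, z], twist, grip], ...]. A call has 1 to 8 rows; each row is the pose to reach, as a shift and turn from the pose commanded when the call began, along the tool's axes at that moment; what a row does not reach only later rows make up. A row lasts 1/8 s, in which the tool goes at most 62.5 mm and 10.7 degrees, less where a joint would pass 70% of its speed; a pose out of reach is approached as far as the arm can. A call with a gripper value outside its range is refused whole. The fingers move at their own pace and stop on an object; "newtons" is the grip in N (left out, the last holds). Time passes only in rows, so rows that repeat a pose let the fingers close. It gives the time, the measured TCP pose, the force and the opening at its end, in the units of the state.
- bot.observe(): the state, without advancing time (a new reading comes with each control period).
- eyes.read_camera(name): name is "scene" or "side" or "wrist"; returns a dict with "pixels" (480x640x3 uint8, red, green, blue), "fx", "fy", "cx", "cy" (pixels), "k1" (the pictures are not rectified: a ray, as slopes to the right and down, at radius r is drawn at 1 + k1 r^2 times it, then the intrinsics apply), "rvec" (rotation vector, rad) and "tvec" (3), from world to camera coordinates, as OpenCV has them; the wrist camera has in their place "tool_from_camera" (4x4, takes a point from camera to tool coordinates, whose origin is the TCP and whose axes are the flange's). Camera axes: x right, y down, z forward; pixel columns grow to the right and rows downward; lengths in m; the calibration is good to about 2 mm. A picture is of the moment at which its call begins: read the wrist's pose just before it. There is no depth.
- bot.job_done(): hands the job in, once; it reports no verdict.
The state is a dict: "time": time; "joint_pos": joint angles; "dq": joint speeds; "tau": joint torques, N m; "eef_pos": TCP position; "tool_rot": TCP orientation; "force": force on the tool from outside, world axes, zero at the start; "moment": the same for the moment, N m; "grip_width": opening from 0.0 (shut) to 1.0 (fully open).
Only numpy, scipy, OpenCV 4.12 (cv2) and the standard library are available. Lean on these libraries where they do the work, as an engineer would, in place of code of your own. Each camera call takes 0.05 s, during which the arm holds its last target.

## Working session

There is one attempt and no reset: what is moved stays moved. The work goes in short steps, Python scripts to look and compute and a tool call to move; the robot and the scene stay as the last step left them, time stands still between calls to the robot, and variables do not carry over. Pictures are saved under pics/ and viewed, and the job is handed in when it is done.

Besides the shell and the picture viewer there is one more tool, called after ">>>" as name([rows], argument=value, ...), one row to a line, values as JSON. jog_arm: Moves the arm, as the interface text tells. Its arguments: {"type":"object","properties":{"deltas":{"type":"array","items":{"type":"array"}},"newtons":{"type":"number"}},"required":["deltas"]}

```bash
ls; mkdir -p pics
cat > h.py <<'E'
import numpy as np, cv2, json
from plant import bot, eyes
def R(q):
    w,x,y,z=q
    from scipy.spatial.transform import Rotation as Ro
    return Ro.from_quat([x,y,z,w]).as_matrix()
def snap(name,fn):
    s=bot.observe(); d=eyes.read_camera(name)
    cv2.imwrite('pics/'+fn+'.png',cv2.cvtColor(d['pixels'],cv2.COLOR_RGB2BGR))
    c={k:(np.asarray(v).tolist()) for k,v in d.items() if k!='pixels'}
    if name=='wrist':
        T=np.eye(4);T[:3,:3]=R(s['tool_rot']);T[:3,3]=s['eef_pos']
        C=np.linalg.inv(T@np.array(c['tool_from_camera']))
        c['rvec']=cv2.Rodrigues(C[:3,:3])[0].ravel().tolist();c['tvec']=C[:3,3].tolist()
    json.dump(c,open('pics/'+fn+'.json','w'))
    return d['pixels'],c
def load(fn): return json.load(open('pics/'+fn+'.json'))
def K(c): return np.array([[c['fx'],0,c['cx']],[0,c['fy'],c['cy']],[0,0,1]])
def D(c): return np.array([c['k1'],0,0,0,0])
def proj(c,P): return cv2.projectPoints(np.array(P,float).reshape(-1,1,3),np.array(c['rvec']),np.array(c['tvec']),K(c),D(c))[0].reshape(-1,2)
def ray(c,uv):
    n=cv2.undistortPoints(np.array([[uv]],float),K(c),D(c)).ravel()
    Rm=cv2.Rodrigues(np.array(c['rvec']))[0]
    o=-Rm.T@np.array(c['tvec']).ravel(); d=Rm.T@np.array([n[0],n[1],1]); return o,d/np.linalg.norm(d)
def onz(c,uv,z):
    o,d=ray(c,uv); return o+d*(z-o[2])/d[2]
def tri(obs):
    A=np.zeros((3,3));b=np.zeros(3);L=[]
    for c,uv in obs:
        o,d=ray(c,uv);M=np.eye(3)-np.outer(d,d);A+=M;b+=M@o;L.append((o,d,M))
    p=np.linalg.solve(A,b); return p,[float(np.linalg.norm(M@(p-o))) for o,d,M in L]
def crop(fn,x0,y0,x1,y1,s):
    im=cv2.imread('pics/'+fn+'.png')[y0:y1,x0:x1]
    out=cv2.resize(im,None,fx=s,fy=s,interpolation=cv2.INTER_CUBIC)
    cv2.imwrite('pics/%s_c%d_%d.png'%(fn,x0,y0),out)
E
python3 - <<'E'
from h import *
print(bot.observe())
for n in ['scene','side','wrist']:
    p,c=snap(n,n+'0'); print(n,{k:np.round(v,3).tolist() for k,v in c.items()})
E
```

```text
pics
{'time': 0.0, 'joint_pos': array([-1.31457775e+00,  4.91545093e-01,  1.55948828e+00, -1.71095351e-05,
        1.09166839e+00, -1.05584842e-01]), 'dq': array([ 0.00030811,  0.00055619, -0.00014679,  0.00065253,  0.0015939 ,
       -0.00095581]), 'tau': array([ 6.57537712e-04, -6.18446660e+01, -2.61591321e+01, -1.00167863e-04,
        4.07300424e-03, -3.73423745e-05]), 'eef_pos': array([ 0.22119197, -0.58429686,  0.23072335]), 'tool_rot': array([-5.52410269e-04,  9.83680999e-01,  1.79920497e-01, -4.92955270e-05]), 'force': array([-0.03993938,  0.1532629 ,  0.20080984]), 'moment': array([ 0.02611233, -0.06501974,  0.05606744]), 'grip_width': 0.9964350139021042}
scene {'fx': 562.841, 'fy': 562.841, 'cx': 312.906, 'cy': 236.299, 'k1': -0.021, 'rvec': [2.149, 1.323, -0.443], 'tvec': [-0.301, -0.352, 1.371]}
side {'fx': 471.977, 'fy': 471.977, 'cx': 322.309, 'cy': 237.977, 'k1': -0.07, 'rvec': [0.957, -2.388, 1.109], 'tvec': [0.47, 0.311, 0.774]}
wrist {'fx': 349.058, 'fy': 349.058, 'cx': 321.533, 'cy': 238.923, 'k1': -0.07, 'tool_from_camera': [[0.001, -0.961, -0.275, 0.069], [1.0, 0.001, 0.001, 0.0], [-0.001, -0.275, 0.961, -0.143], [0.0, 0.0, 0.0, 1.0]], 'rvec': [-2.39, 1.649, 0.231], 'tvec': [-0.625, -0.037, 0.378]}
```

View pics/scene0.png

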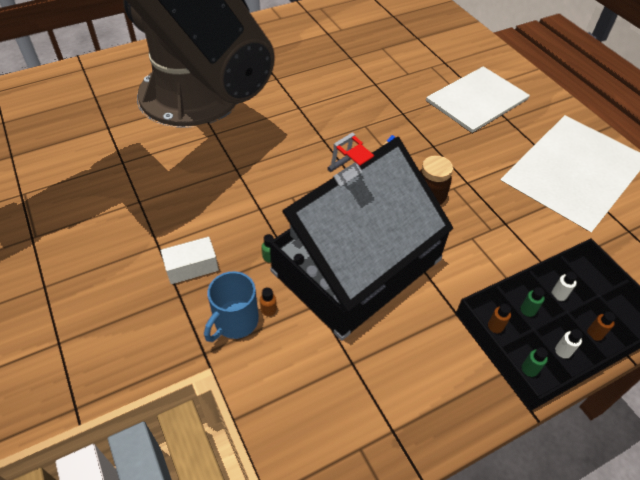

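View pics/side0.png

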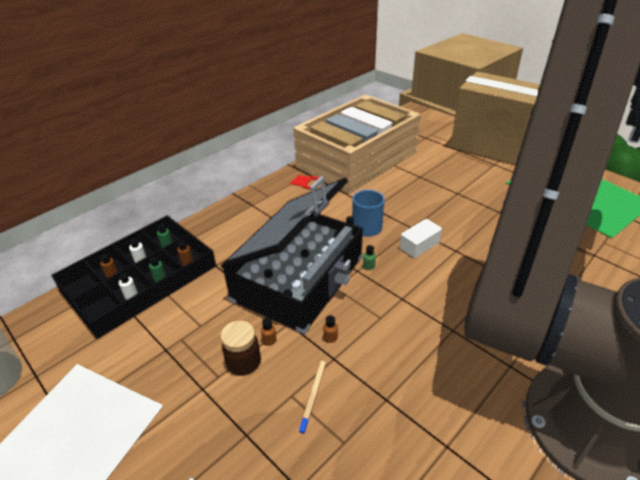

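View pics/wrist0.png

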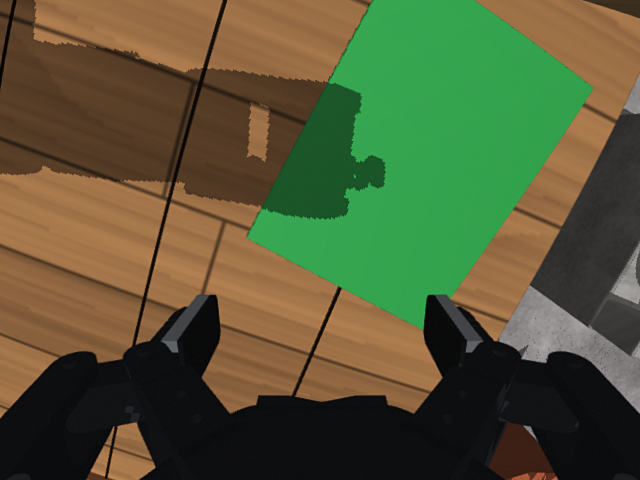

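The scene view shows the case at about (360,240) with its lid partly open and the hasp at about (350,155). The side view shows the case interior and the catch near (342,275). The wrist camera sees only the green mat. I'll enlarge both.

Run:
```python
from h import *
crop('scene0',240,110,480,350,3.3) if 0 else crop('scene0',250,120,470,340,2.7)
crop('side0',210,160,400,340,3.3)
```

```text
(no output)
```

View pics/scene0_c250_120.png

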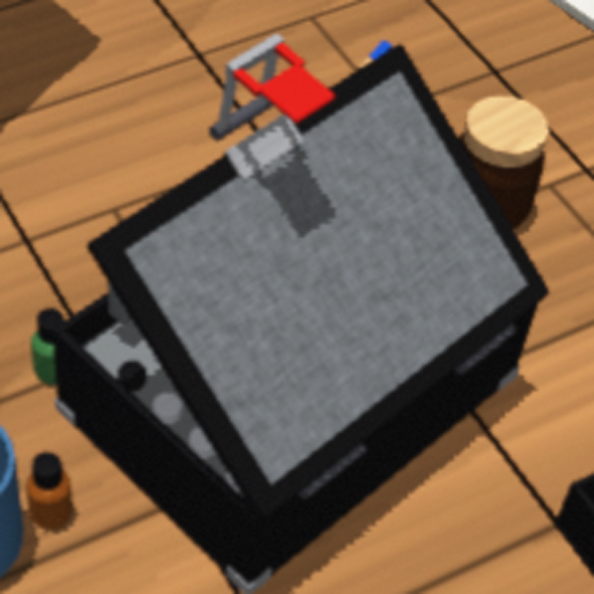

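View pics/side0_c210_160.png

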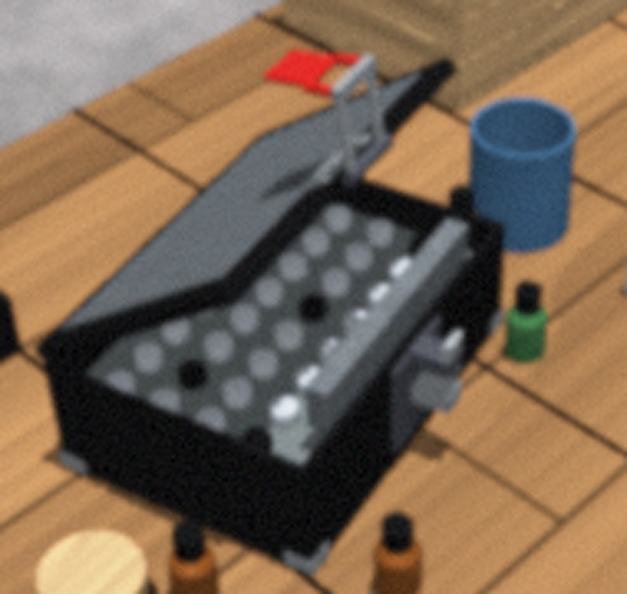

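```bash
cat > model.py <<'E'
from h import *
from scipy.optimize import least_squares
def lidp(P,th):
    P=np.atleast_2d(np.array(P,float)); x,y,z=P.T
    return np.c_[95+x*np.cos(th)+z*np.sin(th),y,-x*np.sin(th)+z*np.cos(th)]
def haspp(P,th,ph): # P in hasp frame (x,y,z) mm
    P=np.atleast_2d(np.array(P,float)); h=lidp([-204,0,10],th)[0]; t=th+ph
    ex=-np.array([-np.cos(t),0,np.sin(t)]); ez=-np.array([-np.sin(t),0,-np.cos(t)])
    return h+P[:,:1]*ex+P[:,1:2]*np.array([0,1,0])+P[:,2:]*ez
def world(P,p):
    P=np.atleast_2d(P)/1000.; c,s=np.cos(p[2]),np.sin(p[2])
    return np.c_[p[0]+c*P[:,0]-s*P[:,1],p[1]+s*P[:,0]+c*P[:,1],P[:,2]+0.09]
E
cat > fit.py <<'E'
from model import *
sc=load('scene0');si=load('side0')
a=lambda u,v:(250+u/2.7,120+v/2.7); b=lambda u,v:(210+u/3.3,160+v/3.3)
obs=[('L',(-190,-130,12),sc,a(90,245)),('L',(-190,130,12),sc,a(402,46)),('L',(0,130,12),sc,a(547,293)),
('C',(-95,-130,0),sc,a(58,335)),('C',(95,-130,-90),sc,a(245,590)),
('C',(95,130,-90),si,b(65,465)),('C',(-95,130,-90),si,b(310,572)),('C',(-95,-130,0),si,b(500,230)),
('L',(-190,-130,12),si,b(455,65)),
('H',(0,-20,-56),sc,a(232,66)),('H',(0,20,-56),sc,a(281,40)),('H',(-51,-16,-52),sc,a(298,120)),('H',(-51,16,-52),sc,a(333,98)),
('H',(0,20,-56),si,b(338,92)),('H',(0,-20,-56),si,b(372,60)),('H',(-51,16,-52),si,b(268,75)),('H',(-51,-16,-52),si,b(290,50))]
def pt(k,P,p):
    if k=='C': Q=P
    elif k=='L': Q=lidp(P,p[3])
    else: Q=haspp(P,p[3],p[4])
    return world(Q,p)
def f(p): return np.concatenate([proj(c,pt(k,P,p))[0]-uv for k,P,c,uv in obs])
r=least_squares(f,[0.7,0,0.,0.6,3.0],loss='soft_l1')
p=r.x
if __name__=='__main__':
    print(p); print(np.round(f(p).reshape(-1,2),1))
    np.save('p.npy',p)
    for n,Q in dict(edge=lidp([-190,0,12],p[3]),hh=haspp([0,0,0],*p[3:]),bar=haspp([0,0,-52],*p[3:]),tab=haspp([-35,0,-52],*p[3:]),tabend=haspp([-51,0,-52],*p[3:])).items(): print(n,np.round(Q,1),np.round(world(Q,p),4))
E
python3 fit.py
```

```text
[0.63213383 0.1079605  0.25232901 0.60690578 2.63625834]
[[-0.6 -1.8]
 [-0.4 -1.7]
 [ 2.7 -0.6]
 [-2.1 -3.4]
 [ 1.   1.3]
 [-2.3 -1.6]
 [-1.6 -0.2]
 [ 0.  -3.2]
 [-2.  -2.9]
 [-1.9  0.1]
 [-1.4 -1.5]
 [-2.1  0.7]
 [-0.2 -0.6]
 [-1.3  0.1]
 [-0.6 -0.8]
 [-2.   1.3]
 [ 0.5  0.7]]
edge [[-54.2   0.  118.2]] [[0.5796 0.0944 0.2082]]
hh [[-66.9   0.  124.6]] [[0.5674 0.0913 0.2146]]
bar [[-61.6   0.  176.3]] [[0.5725 0.0926 0.2663]]
tab [[-26.8   0.  172.7]] [[0.6062 0.1013 0.2627]]
tabend [[-10.9   0.  171.1]] [[0.6216 0.1053 0.2611]]
```

Run:
```python
from model import *
p=np.load('p.npy');sc=load('scene0');si=load('side0')
a=lambda u,v:(250+u/2.7,120+v/2.7); b=lambda u,v:(210+u/3.3,160+v/3.3)
def case(w):
    d=w[:2]-p[:2];c,s=np.cos(p[2]),np.sin(p[2]);return np.round([1000*(c*d[0]+s*d[1]),1000*(-s*d[0]+c*d[1]),w[2]*1000])
for n,w in dict(green_sc=onz(sc,a(50,316),.058),brown_sc=onz(sc,a(46,462),.058),green_si=onz(si,b(528,291),.058),brL=onz(si,b(190,528),.058),brR=onz(si,b(397,520),.058),
 jar_sc=onz(sc,a(507,125),.085),mug=onz(sc,(233,290),.09),box=onz(sc,(190,250),.045),penB=onz(si,(303,427),.005),penE=onz(si,(322,364),.005)).items(): print(n,np.round(w,3),case(w))
```

```text
green_sc [ 0.541 -0.03   0.058] [-123. -111.   58.]
brown_sc [ 0.646 -0.081  0.058] [ -34. -186.   58.]
green_si [ 0.534 -0.027  0.058] [-129. -106.   58.]
brL [0.543 0.264 0.058] [-48. 174.  58.]
brR [0.46  0.178 0.058] [-149.  111.   58.]
jar_sc [0.546 0.332 0.085] [-27. 238.  85.]
mug [ 0.639 -0.136  0.09 ] [ -54. -238.   90.]
box [ 0.496 -0.166  0.045] [-201. -231.   45.]
penB [0.36  0.35  0.005] [-203.  303.    5.]
penE [0.425 0.238 0.005] [-168.  178.    5.]
```

```bash
cat > go.py <<'E'
import sys
from model import *
p=np.load('p.npy')
def st():
    s=bot.observe(); d=s['eef_pos']-np.array([p[0],p[1],0]);c,sn=np.cos(p[2]),np.sin(p[2])
    T=R(s['tool_rot']); x=T[:,0]; F=s['force']
    cs=np.array([c*d[0]+sn*d[1],-sn*d[0]+c*d[1],d[2]])*1000
    Fc=[c*F[0]+sn*F[1],-sn*F[0]+c*F[1],F[2]]
    print('t %.2f case'%s['time'],np.round(cs,1),'xang-case deg %.2f'%np.degrees(np.arctan2(x[1],x[0])-p[2]),'Fcase',np.round(Fc,1),'grip %.2f'%s['grip_width'],'j',np.round(s['joint_pos'],2),'tilt',np.round(T[2,2],4))
    return s,cs,T
def delta(tgt,ang=180.):
    s,cs,T=st()
    c,sn=np.cos(p[2]),np.sin(p[2]);d=(np.array(tgt)-cs)
    w=np.array([c*d[0]-sn*d[1],sn*d[0]+c*d[1],d[2]])
    x=T[:,0];a=np.degrees(np.arctan2(x[1],x[0])-p[2])
    print('  ->',tgt,'delta tool',np.round(T.T@w,1),'twist',round(-(((ang-a)+180)%360-180),2))
if __name__=='__main__':
    a=[float(v) for v in sys.argv[1:]]
    if not a: st()
    for i in range(0,len(a),3): delta(a[i:i+3])
E
python3 go.py -45 -65 370 -45 -65 220
```

```text
t 0.15 case [-570.8 -567.8  230.9] xang-case deg 6.27 Fcase [-0.3  0.4 -1. ] grip 1.00 j [-1.31  0.49  1.56 -0.    1.09 -0.11] tilt -1.0
  -> [-45.0, -65.0, 370.0] delta tool [ 577.6 -442.5 -138.7] twist -173.73
t 0.15 case [-570.8 -567.8  230.9] xang-case deg 6.27 Fcase [-0.3  0.4 -1. ] grip 1.00 j [-1.31  0.49  1.56 -0.    1.09 -0.11] tilt -1.0
  -> [-45.0, -65.0, 220.0] delta tool [ 577.6 -442.3   11.3] twist -173.73
```

>>> jog_arm([
  [[20,-15,-50],-10,1],
  [[55,-42,-80],-20,1],
  [[95,-73,-110],-30,1],
  [[135,-105,-139],-41,1],
  [[180,-138,-139],-51,1],
  [[225,-172,-139],-61,1],
  [[270,-206,-139],-72,1],
  [[315,-241,-139],-82,1],
], newtons=30)

```text
time: 1.15
eef_pos: [0.4312, -0.246, 0.3703]
tool_rot: [0.0, 0.622, 0.783, -0.0]
force: [-0.4, -0.7, 0.7]
grip_width: 0.001
```

```bash
python3 go.py -45 -65 370 -45 -65 220
```

```text
t 1.15 case [-283.  -292.6  370.3] xang-case deg 88.60 Fcase [-0.5 -0.6  0.7] grip 0.00 j [-0.65  0.18  1.65 -0.    1.31 -0.88] tilt -1.0
  -> [-45.0, -65.0, 370.0] delta tool [233.3 232.3   0.3] twist -91.4
t 1.15 case [-283.  -292.6  370.3] xang-case deg 88.60 Fcase [-0.5 -0.6  0.7] grip 0.00 j [-0.65  0.18  1.65 -0.    1.31 -0.88] tilt -1.0
  -> [-45.0, -65.0, 220.0] delta tool [233.3 232.3 150.3] twist -91.4
```

>>> jog_arm([
  [[40,40,0],-10,1],
  [[80,80,0],-20,1],
  [[120,120,0],-31,1],
  [[160,160,0],-42,1],
  [[200,200,0],-52,1],
  [[233,232,0],-63,1],
  [[233,232,0],-73,1],
  [[233,232,0],-84,1],
])

```text
time: 2.15
eef_pos: [0.6056, 0.0315, 0.3697]
tool_rot: [-0.001, -0.06, 0.998, 0.0]
force: [-0.1, -0.4, -0.8]
grip_width: 0.0
```

```bash
python3 go.py -45 -65 370 -45 -65 225; python3 -c "
from h import *
snap('wrist','w1')"
```

```text
t 2.15 case [-44.8 -67.4 369.7] xang-case deg -187.57 Fcase [-0.1 -0.3 -0.8] grip 0.00 j [-0.06  0.36  1.4  -0.    1.38 -1.75] tilt -1.0
  -> [-45.0, -65.0, 370.0] delta tool [ 0.5  2.3 -0.3] twist -7.57
t 2.15 case [-44.8 -67.4 369.7] xang-case deg -187.57 Fcase [-0.1 -0.3 -0.8] grip 0.00 j [-0.06  0.36  1.4  -0.    1.38 -1.75] tilt -1.0
  -> [-45.0, -65.0, 225.0] delta tool [  0.4   2.3 144.7] twist -7.57
```

View pics/w1.png

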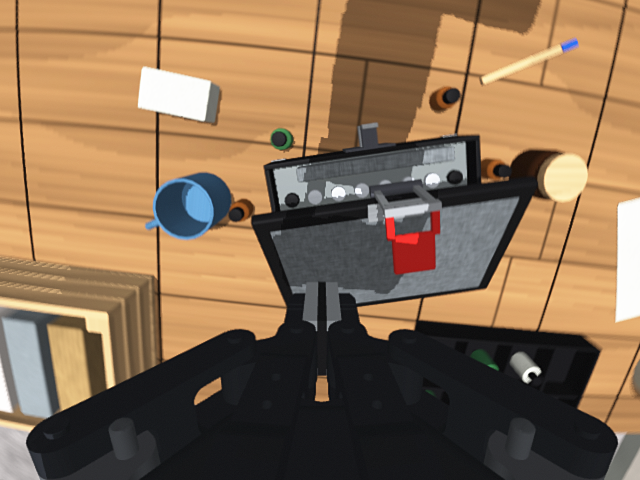

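The wrist view shows the whole case, with the catch at about (369,135), the tab end at about (417,270) and the lid front corners at (254,217) and (533,185). I'll check the model against these.

```bash
cat >> fit.py <<'E'
w1=load('w1')
obs+= [('C',(-95,-130,0),w1,(265,170)),('C',(-95,130,0),w1,(479,138)),('L',(-190,-130,12),w1,(254,218)),('L',(-190,130,12),w1,(537,184)),('H',(-51,-16,-52),w1,(397,273)),('H',(-51,16,-52),w1,(436,267))]
if __name__=='__main__':
    print(np.round(f(p).reshape(-1,2)[-6:],1))
    r=least_squares(f,p,loss='soft_l1');p=r.x;print(p);print(np.round(f(p).reshape(-1,2),1));np.save('p2.npy',p)
E
python3 fit.py | tail -26; python3 -c "
from h import *
crop('w1',240,100,560,300,2.5)"
```

```text
[-3.3 -2.3]
 [-1.1 -1.5]]
[0.63347338 0.1087599  0.25706616 0.60482567 2.62584774]
[[ 0.2 -1. ]
 [-0.1 -1.4]
 [ 3.4 -0.6]
 [-1.3 -2.7]
 [ 2.2  1.8]
 [-2.8 -1.5]
 [-1.9 -0.4]
 [-0.8 -3.5]
 [-2.9 -3. ]
 [-1.6  0.4]
 [-1.1 -1.2]
 [-1.5  0.7]
 [ 0.3 -0.7]
 [-1.6  0.2]
 [-1.  -0.7]
 [-2.4  1.1]
 [ 0.   0.6]
 [-0.3 -3. ]
 [ 2.4 -0. ]
 [-2.1  3.9]
 [ 2.6  0.1]
 [-2.6 -1.3]
 [-0.5 -0.7]]
```

View pics/w1_c240_100.png

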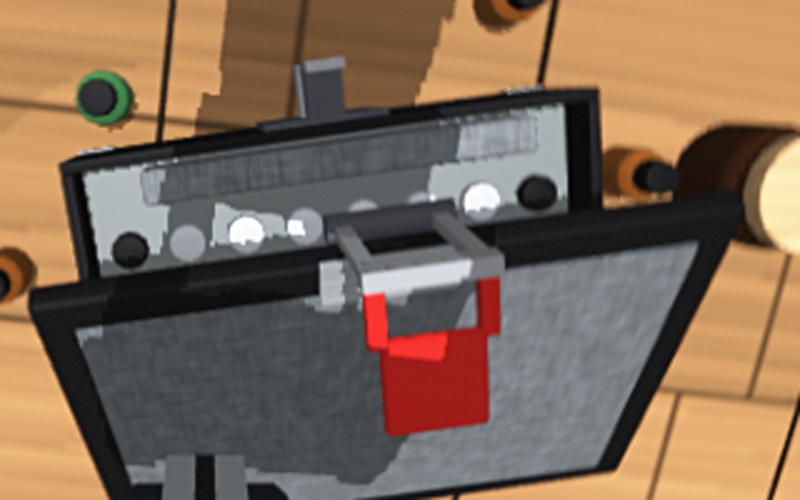

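```bash
cp p2.npy p.npy
python3 - <<'E'
from go import *
w=load('w1')
for z in (.065,.07,.075):
    for uv in [(368.8,123.5),(371,126),(360,126)]:
        q=onz(w,uv,z);d=q-[p[0],p[1],0];c,s=np.cos(p[2]),np.sin(p[2]);print(z,uv,np.round([1000*(c*d[0]+s*d[1]),1000*(-s*d[0]+c*d[1])],1))
delta([-45,-65,225]);delta([-50,-65,203]);delta([-82,-65,128]);delta([-84,-65,122])
E
```

```text
0.065 (368.8, 123.5) [-128.5    1.7]
0.065 (371, 126) [-125.2    4.1]
0.065 (360, 126) [-127.    -9.3]
0.07 (368.8, 123.5) [-128.4    1.1]
0.07 (371, 126) [-125.1    3.4]
0.07 (360, 126) [-126.9   -9.9]
0.075 (368.8, 123.5) [-128.2    0.4]
0.075 (371, 126) [-125.     2.7]
0.075 (360, 126) [-126.7  -10.4]
t 2.20 case [-46.8 -67.9 369.8] xang-case deg -187.32 Fcase [-1.   0.3  0. ] grip -0.00 j [-0.06  0.36  1.4  -0.    1.38 -1.76] tilt -1.0
  -> [-45, -65, 225] delta tool [ -1.5   3.1 144.8] twist -7.32
t 2.20 case [-46.8 -67.9 369.8] xang-case deg -187.32 Fcase [-1.   0.3  0. ] grip -0.00 j [-0.06  0.36  1.4  -0.    1.38 -1.76] tilt -1.0
  -> [-50, -65, 203] delta tool [  3.4   2.4 166.8] twist -7.32
t 2.20 case [-46.8 -67.9 369.8] xang-case deg -187.32 Fcase [-1.   0.3  0. ] grip -0.00 j [-0.06  0.36  1.4  -0.    1.38 -1.76] tilt -1.0
  -> [-82, -65, 128] delta tool [ 35.1  -1.6 241.8] twist -7.32
t 2.20 case [-46.8 -67.9 369.8] xang-case deg -187.32 Fcase [-1.   0.3  0. ] grip -0.00 j [-0.06  0.36  1.4  -0.    1.38 -1.76] tilt -1.0
  -> [-84, -65, 122] delta tool [ 37.1  -1.9 247.8] twist -7.32
```

>>> jog_arm([
  [[-1,3,60],-7.3,1],
  [[-1,3,120],-7.3,1],
  [[0,3,152],-7.3,1],
  [[7,2,175],-7.3,1],
  [[15,1,196],-7.3,1],
  [[23,0,215],-7.3,1],
  [[31,-1,233],-7.3,1],
  [[36,-2,247],-7.3,1],
])

```text
time: 3.2
eef_pos: [0.5703, 0.0246, 0.123]
tool_rot: [0.001, -0.119, 0.993, -0.0]
force: [3.8, 3.7, 8.4]
grip_width: -0.002
```

```bash
python3 -c "
from h import *
snap('side','s2');snap('scene','c2');crop('side0',0,0,10,10,1)
crop('s2',210,160,400,340,3.3)"; python3 go.py -84 -65 122
```

```text
t 3.30 case [-82.9 -65.3 122.6] xang-case deg -181.07 Fcase [ 0.5 -0.   2.1] grip -0.00 j [-0.07  0.55  1.81 -0.    0.79 -1.88] tilt -1.0
  -> [-84.0, -65.0, 122.0] delta tool [1.1 0.3 0.6] twist -1.07
```

View pics/s2_c210_160.png

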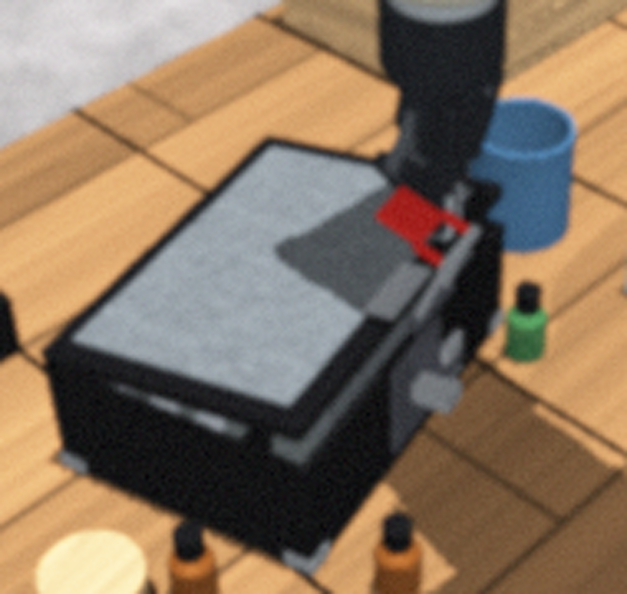

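The lid now rests on the foam and the hasp stands upright with its tab pointing back. Next I'll retract, go behind the tab and sweep it over.

```bash
python3 go.py -83 -65 200 -54 -40 240 -54 0 240 -54 0 184
```

```text
t 3.30 case [-82.9 -65.3 122.6] xang-case deg -181.07 Fcase [ 0.5 -0.   2.1] grip -0.00 j [-0.07  0.55  1.81 -0.    0.79 -1.88] tilt -1.0
  -> [-83.0, -65.0, 200.0] delta tool [  0.1   0.3 -77.4] twist -1.07
t 3.30 case [-82.9 -65.3 122.6] xang-case deg -181.07 Fcase [ 0.5 -0.   2.1] grip -0.00 j [-0.07  0.55  1.81 -0.    0.79 -1.88] tilt -1.0
  -> [-54.0, -40.0, 240.0] delta tool [ -28.4   25.8 -117.4] twist -1.07
t 3.30 case [-82.9 -65.3 122.6] xang-case deg -181.07 Fcase [ 0.5 -0.   2.1] grip -0.00 j [-0.07  0.55  1.81 -0.    0.79 -1.88] tilt -1.0
  -> [-54.0, 0.0, 240.0] delta tool [ -27.7   65.8 -117.4] twist -1.07
t 3.30 case [-82.9 -65.3 122.6] xang-case deg -181.07 Fcase [ 0.5 -0.   2.1] grip -0.00 j [-0.07  0.55  1.81 -0.    0.79 -1.88] tilt -1.0
  -> [-54.0, 0.0, 184.0] delta tool [-27.7  65.8 -61.4] twist -1.07
```

>>> jog_arm([
  [[0,0,-45],-1,1],
  [[-10,5,-90],-1,1],
  [[-28,26,-117],-1,1],
  [[-28,66,-117],-1,1],
  [[-28,66,-95],-1,1],
  [[-28,66,-95],-1,1],
])

```text
time: 4.05
eef_pos: [0.5808, 0.0958, 0.2176]
tool_rot: [-0.001, -0.128, 0.992, 0.0]
force: [0.2, -0.0, 0.8]
grip_width: -0.0
```

```bash
python3 -c "
from h import *
snap('wrist','w3');snap('side','s3');
crop('s3',210,130,400,310,3.3)"; python3 go.py -54 0 184 -106 0 184 -127 0 181 -144 0 169
```

```text
t 4.15 case [-5.350e+01  1.000e-01  2.188e+02] xang-case deg -180.00 Fcase [-0.2  0.2  0.2] grip -0.00 j [ 0.05  0.45  1.66 -0.    1.02 -1.78] tilt -1.0
  -> [-54.0, 0.0, 184.0] delta tool [ 0.5 -0.1 34.8] twist -0.0
t 4.15 case [-5.350e+01  1.000e-01  2.188e+02] xang-case deg -180.00 Fcase [-0.2  0.2  0.2] grip -0.00 j [ 0.05  0.45  1.66 -0.    1.02 -1.78] tilt -1.0
  -> [-106.0, 0.0, 184.0] delta tool [52.5 -0.1 34.8] twist -0.0
t 4.15 case [-5.350e+01  1.000e-01  2.188e+02] xang-case deg -180.00 Fcase [-0.2  0.2  0.2] grip -0.00 j [ 0.05  0.45  1.66 -0.    1.02 -1.78] tilt -1.0
  -> [-127.0, 0.0, 181.0] delta tool [73.5 -0.1 37.8] twist -0.0
t 4.15 case [-5.350e+01  1.000e-01  2.188e+02] xang-case deg -180.00 Fcase [-0.2  0.2  0.2] grip -0.00 j [ 0.05  0.45  1.66 -0.    1.02 -1.78] tilt -1.0
  -> [-144.0, 0.0, 169.0] delta tool [90.5 -0.1 49.8] twist -0.0
```

View pics/w3.png

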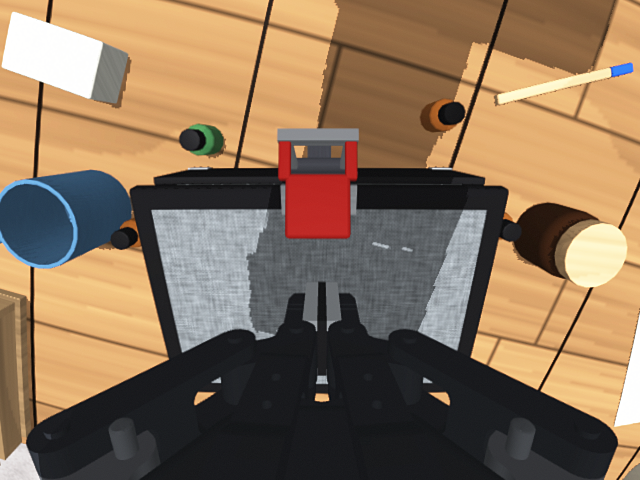

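View pics/s3_c210_130.png

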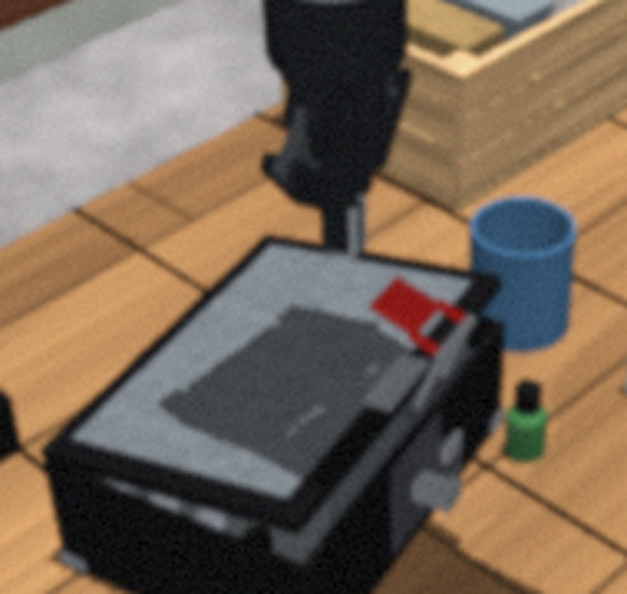

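>>> jog_arm([
  [[0,0,20],0,1],
  [[0,0,34],0,1],
  [[14,0,34],0,1],
  [[28,0,34],0,1],
  [[41,0,34],0,1],
  [[53,0,34],0,1],
  [[73,0,38],0,1],
  [[90,0,50],0,1],
])

```text
time: 5.15
eef_pos: [0.4936, 0.0723, 0.1687]
tool_rot: [0.001, -0.129, 0.992, -0.0]
force: [2.0, -0.3, -1.8]
grip_width: -0.002
```

```bash
python3 -c "
from h import *
snap('side','s4');
crop('s4',210,130,400,310,3.3)"; python3 go.py  -155 0 148 -157 0 123 -155.4 0 111
```

```text
t 5.20 case [-147.     0.7  167.1] xang-case deg -179.95 Fcase [ 0.4  0.3 -1.8] grip 0.00 j [ 0.01  0.4   1.94 -0.    0.81 -1.82] tilt -1.0
  -> [-155.0, 0.0, 148.0] delta tool [ 8.  -0.7 19.1] twist 0.05
t 5.20 case [-147.     0.7  167.1] xang-case deg -179.95 Fcase [ 0.4  0.3 -1.8] grip 0.00 j [ 0.01  0.4   1.94 -0.    0.81 -1.82] tilt -1.0
  -> [-157.0, 0.0, 123.0] delta tool [ 9.9 -0.7 44.2] twist 0.05
t 5.20 case [-147.     0.7  167.1] xang-case deg -179.95 Fcase [ 0.4  0.3 -1.8] grip 0.00 j [ 0.01  0.4   1.94 -0.    0.81 -1.82] tilt -1.0
  -> [-155.4, 0.0, 111.0] delta tool [ 8.3 -0.7 56.1] twist 0.05
```

View pics/s4_c210_130.png

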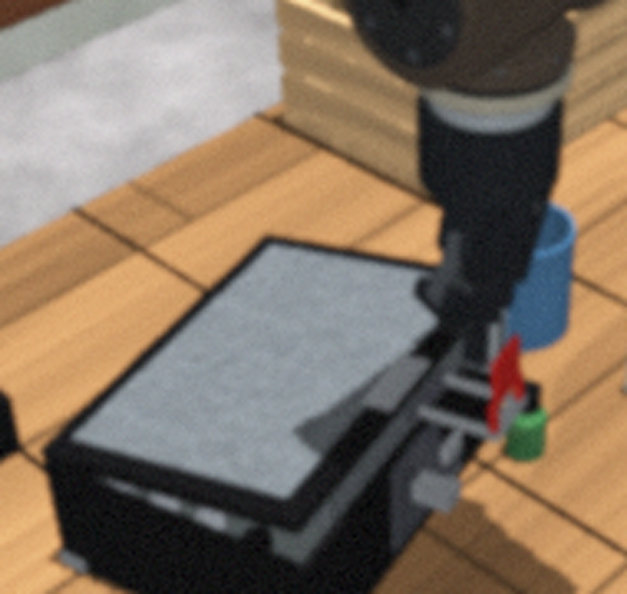

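The hasp now sticks out to the front, with the tab vertical at about (505,380) in the crop. I'll keep following the arc down.

>>> jog_arm([
  [[5,0,10],0,1],
  [[8,0,19],0,1],
  [[10,0,32],0,1],
  [[10,0,44],0,1],
  [[8,0,55],0,1],
  [[8,0,55],0,1],
])

```text
time: 5.95
eef_pos: [0.4867, 0.0705, 0.1123]
tool_rot: [-0.001, -0.129, 0.992, 0.0]
force: [-0.3, -0.4, 0.0]
grip_width: 0.004
```

```bash
python3 -c "
from h import *
snap('side','s5');snap('wrist','w5');
crop('s5',270,180,400,310,4.5)"; python3 go.py
```

```text
t 6.05 case [-151.7    0.3  113.1] xang-case deg -179.95 Fcase [ 0.1  0.1 -0.3] grip 0.00 j [ 0.01  0.47  2.   -0.    0.66 -1.82] tilt -1.0
```

View pics/s5_c270_180.png

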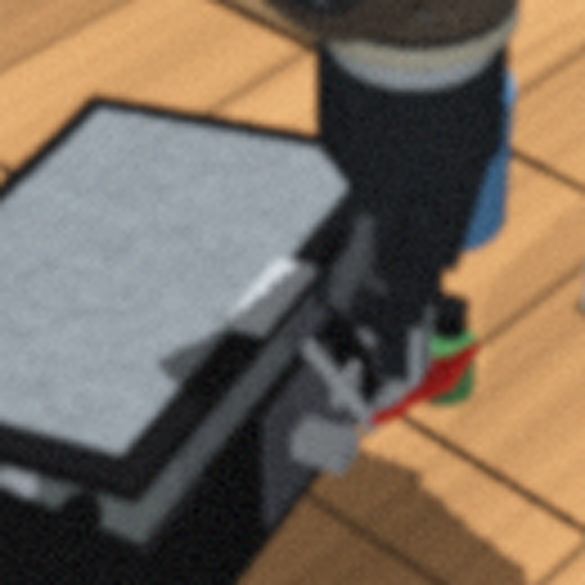

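View pics/w5.png

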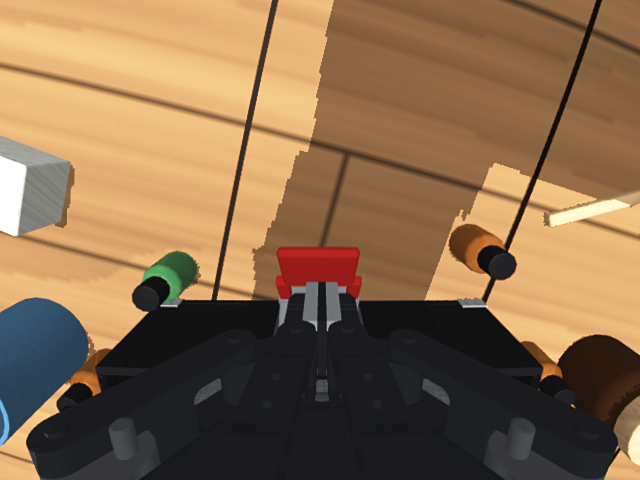

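Run:
```python
from go import *
c=load('w5')
for ph in (.2,.3,.4,.5,.6,.7,.8): 
    q=haspp([[-51,-16,-49.5],[-51,16,-49.5],[-19,0,-49.5],[-35,0,-52],[0,0,-52]],.145,ph); print(ph,np.round(proj(c,world(q[:2],p)),0).tolist(),np.round(q[3:]+[0,0,90],1).tolist())
```

```text
0.2 [[287.0, 254.0], [355.0, 254.0]] [[-155.9, 0.0, 92.3], [-123.0, 0.0, 80.4]]
0.3 [[286.0, 253.0], [357.0, 253.0]] [[-159.4, 0.0, 97.5], [-127.8, 0.0, 82.4]]
0.4 [[284.0, 253.0], [358.0, 254.0]] [[-162.3, 0.0, 103.0], [-132.4, 0.0, 84.9]]
0.5 [[282.0, 256.0], [360.0, 256.0]] [[-164.6, 0.0, 108.9], [-136.7, 0.0, 87.8]]
0.6 [[280.0, 260.0], [362.0, 261.0]] [[-166.4, 0.0, 114.9], [-140.7, 0.0, 91.1]]
0.7 [[278.0, 267.0], [364.0, 267.0]] [[-167.5, 0.0, 121.0], [-144.3, 0.0, 94.9]]
0.8 [[275.0, 277.0], [367.0, 277.0]] [[-168.1, 0.0, 127.3], [-147.6, 0.0, 98.9]]
```

The tab is tilted about 40°, with its center near (-166,-1,114) in the case frame. I'll rise, open partly, move outward and straddle the tab.

>>> jog_arm([
  [[0,0,-30],0,1],
  [[8,1,-45],0,0.45],
  [[18,1,-45],0,0.45],
  [[18,1,-45],0,0.45],
  [[18,1,-30],0,0.45],
  [[18,1,-30],0,0.45],
])

```text
time: 6.8
eef_pos: [0.4684, 0.0668, 0.1421]
tool_rot: [-0.001, -0.128, 0.992, 0.0]
force: [0.0, 0.4, -0.3]
grip_width: 0.548
```

```bash
python3 -c "
from h import *
snap('wrist','w6');snap('side','s6');crop('s6',270,180,400,310,4.5)"; python3 go.py -169 -1 106
```

```text
t 6.90 case [-169.8    1.2  143. ] xang-case deg -179.96 Fcase [ 1.1 -0.1  0.2] grip 0.55 j [ 0.    0.41  2.02 -0.    0.72 -1.83] tilt -1.0
  -> [-169.0, -1.0, 106.0] delta tool [-0.8 -2.3 37. ] twist 0.04
```

View pics/w6.png

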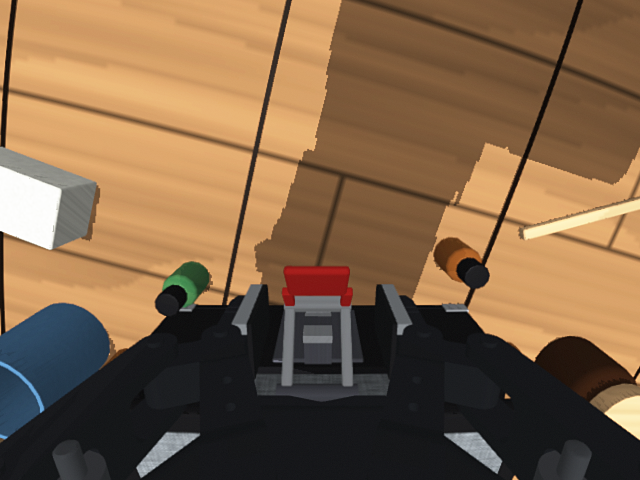

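View pics/s6_c270_180.png

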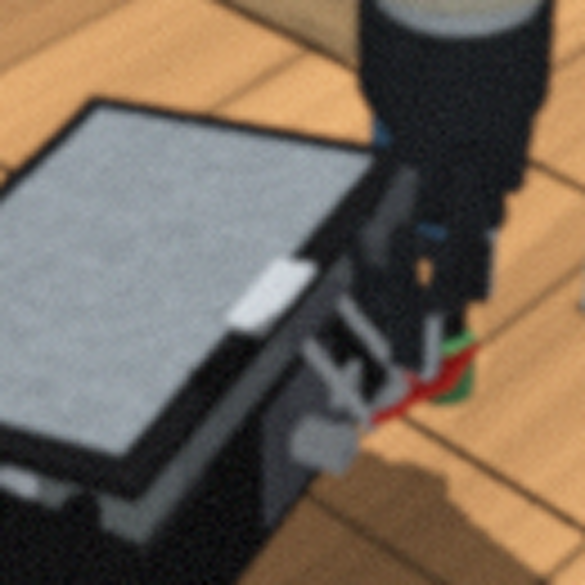

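Run:
```python
from go import *
c=load('w6')
P=[[-51,-16,-49.5],[-51,16,-49.5],[3,-19.5,0],[3,19.5,0]];uv=np.array([(284,267),(350,266),(281,385),(354,385)])
def g(q): return (proj(c,world(haspp(P,.145+q[3],q[0])+[q[1],q[2],0],p))-uv).ravel()
def g2(q): return np.r_[g(q),q[3]/.005,(q[1])/3]
r=least_squares(g2,[.58,0,0,0]);print(r.x,np.round(g(r.x),1))
q=r.x;print(haspp([[-40,0,-52],[0,0,-52]],.145+q[3],q[0])+[q[1],q[2],90])
```

```text
[ 0.72012885 -7.46450272 -0.8947405  -0.00905847] [-1.7 -0.9  1.7  0.3  0.9  0.6 -0.9  0.8]
[[-178.71781001   -0.8947405   123.68404843]
 [-152.50139174   -0.8947405    93.47313296]]
```

Run:
```python
from go import *
w=load('w6');s=load('s6')
q,e=tri([(w,(284.5,267)),(s,(270+476/4.5,180+347/4.5))]);d=q-[p[0],p[1],0];c,sn=np.cos(p[2]),np.sin(p[2]);print(np.round([1000*(c*d[0]+sn*d[1]),1000*(-sn*d[0]+c*d[1]),d[2]*1000],1),e)
for ph in (.5,.6,.7): print(ph,haspp([-51,0,-50],.145,ph)+[0,0,90])
```

```text
[-180.9  -17.   123.9] [0.0008422232403146829, 0.0008422232403146337]
0.5 [[-176.22829054    0.          120.07764674]]
0.6 [[-176.80235405    0.          127.19368193]]
0.7 [[-176.66313152    0.          134.33147732]]
```

>>> jog_arm([
  [[1,-2,15],0,0.45],
  [[2,-2,30],0,0.45],
  [[2,-2,38],0,0.45],
  [[2,-2,38],0,1],
  [[2,-2,38],0,1],
  [[2,-2,38],0,1],
  [[2,-2,38],0,1],
], newtons=30)

```text
time: 7.78
eef_pos: [0.4676, 0.0642, 0.1055]
tool_rot: [0.0, -0.129, 0.992, -0.0]
force: [-0.4, -5.2, -1.3]
grip_width: 0.362
```

```bash
python3 -c "
from h import *
snap('wrist','w7');snap('side','s7');crop('s7',270,180,400,310,4.5)"; python3 go.py
```

```text
t 7.88 case [-171.8   -0.9  105.5] xang-case deg -179.95 Fcase [-1.6 -5.  -1.6] grip 0.36 j [-0.    0.47  2.06 -0.    0.62 -1.83] tilt -1.0
```

View pics/w7.png

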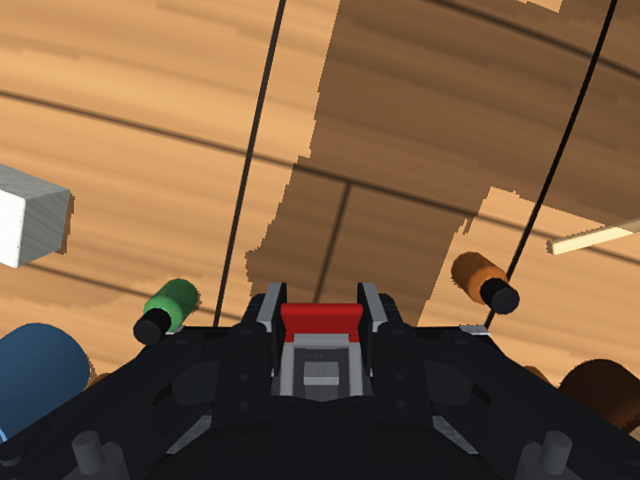

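View pics/s7_c270_180.png

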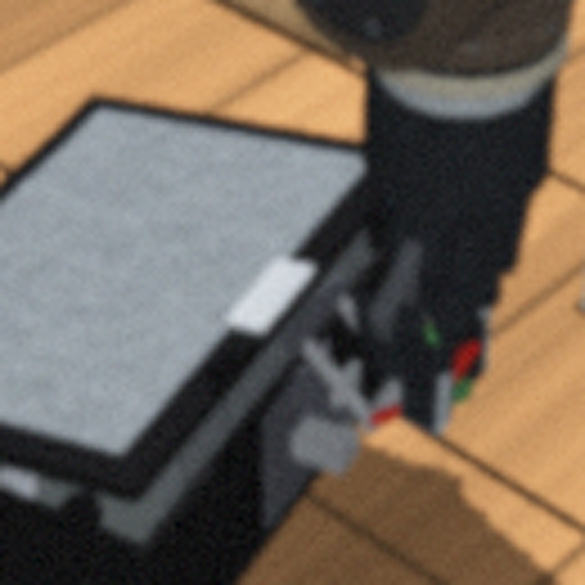

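```bash
cat > kin.py <<'E'
from go import *
from scipy.optimize import fsolve
O=np.array([-3.0,0,-9.8]); S=39.
def tcp(th,t): return haspp([-S,0,-52],th,t-th)[0]+[0,0,90]+O
def frombar(bx,bz):
    r=fsolve(lambda q: (haspp([0,0,-52],q[0],q[1]-q[0])[0]+[0,0,90])[[0,2]]-[bx,bz],[.08,.5]); return r
def bar():
    s,cs,T=st(); r=fsolve(lambda q:(tcp(*q)-cs)[[0,2]],[.1,.5]); b=haspp([0,0,-52],r[0],r[1]-r[0])[0]+[0,0,90]
    print('  est lid %.3f hasp-t %.3f bar x %.1f z %.1f'%(r[0],r[1],b[0],b[2])); return cs
def plan(L,cs):
    for bx,bz in L:
        q=frombar(bx,bz);g=tcp(*q);d=g-cs; print('  bar',(bx,bz),'lid %.3f t %.3f'%tuple(q),'toolx %.1f toolz %.1f'%(-d[0],-d[2]))
E
cat > pl.py <<'E'
import sys
from kin import *
cs=bar();a=[float(v) for v in sys.argv[1:]];plan(list(zip(a[::2],a[1::2])),cs)
E
python3 pl.py -140 85 -140 80 -140 75 -139 70 -130 70 -130 66 -130 62 -130 58 -130 54
```

```text
t 7.88 case [-171.8   -0.9  105.5] xang-case deg -179.95 Fcase [-1.6 -5.  -1.6] grip 0.36 j [-0.    0.47  2.06 -0.    0.62 -1.83] tilt -1.0
  est lid 0.146 hasp-t 0.707 bar x -139.1 z 90.0
  bar (-140.0, 85.0) lid 0.121 t 0.705 toolx 0.9 toolz 5.0
  bar (-140.0, 80.0) lid 0.099 t 0.687 toolx 1.3 toolz 10.6
  bar (-140.0, 75.0) lid 0.077 t 0.672 toolx 1.7 toolz 16.0
  bar (-139.0, 70.0) lid 0.058 t 0.637 toolx 1.6 toolz 22.1
  bar (-130.0, 70.0) lid 0.083 t 0.448 toolx -3.7 toolz 28.4
  bar (-130.0, 66.0) lid 0.064 t 0.438 toolx -3.5 toolz 32.8
  bar (-130.0, 62.0) lid 0.046 t 0.430 toolx -3.4 toolz 37.1
  bar (-130.0, 58.0) lid 0.027 t 0.423 toolx -3.2 toolz 41.3
  bar (-130.0, 54.0) lid 0.008 t 0.417 toolx -3.2 toolz 45.5
```

>>> jog_arm([
  [[1,0,5],0,1],
  [[1.3,0,10],0,1],
  [[1.6,0,15],0,1],
  [[1.6,0,20],0,1],
  [[1.6,0,20],0,1],
], newtons=60)

```text
time: 8.5
eef_pos: [0.4668, 0.0639, 0.0856]
tool_rot: [0.001, -0.128, 0.992, -0.0]
force: [-0.3, -4.5, 4.8]
grip_width: 0.358
```

```bash
python3 -c "
from h import *
snap('wrist','w8');snap('side','s8');crop('s8',270,180,400,310,4.5);crop('w8',240,270,400,420,4)"; python3 pl.py -136 72 -133 72 -130 72 -128 72
```

```text
t 8.60 case [-172.6   -1.    85.7] xang-case deg -179.97 Fcase [-2.6 -3.4  5.4] grip 0.36 j [-0.    0.5   2.07 -0.    0.56 -1.83] tilt -1.0
  est lid 0.075 hasp-t 0.620 bar x -137.9 z 72.8
  bar (-136.0, 72.0) lid 0.077 t 0.577 toolx -1.0 toolz 2.2
  bar (-133.0, 72.0) lid 0.085 t 0.514 toolx -2.7 toolz 4.3
  bar (-130.0, 72.0) lid 0.092 t 0.454 toolx -4.6 toolz 6.4
  bar (-128.0, 72.0) lid 0.097 t 0.414 toolx -5.9 toolz 7.8
```

View pics/s8_c270_180.png

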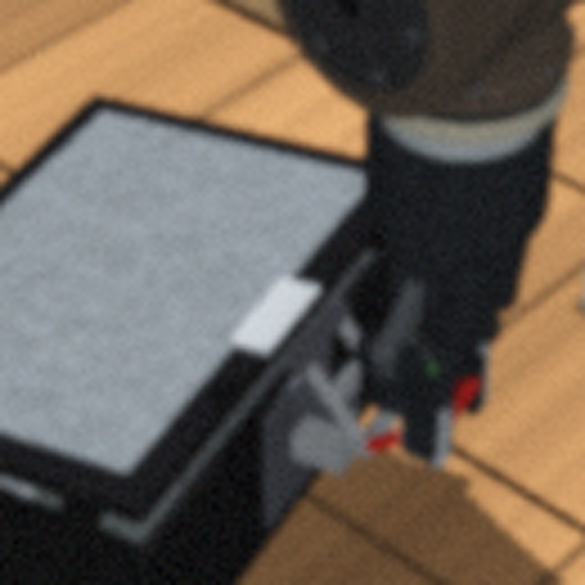

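View pics/w8_c240_270.png

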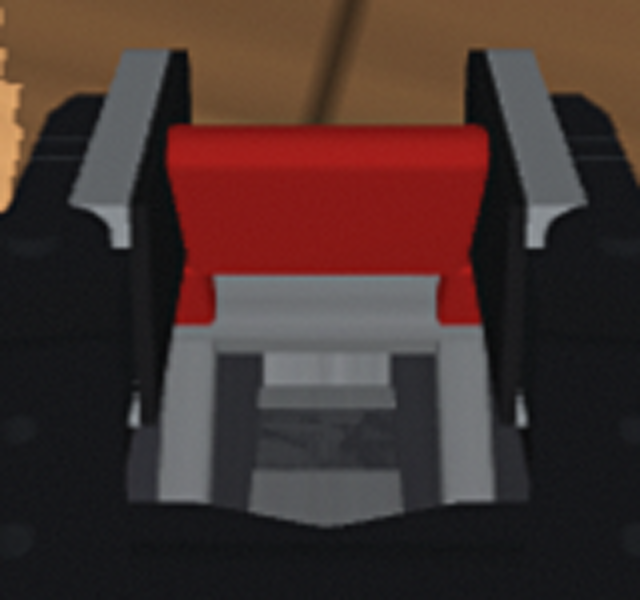

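>>> jog_arm([
  [[-1,0,2.2],0,1],
  [[-2.7,0,4.3],0,1],
  [[-4.6,0,6.4],0,1],
  [[-6,0,7.8],0,1],
  [[-6,0,7.8],0,1],
])

```text
time: 9.22
eef_pos: [0.4707, 0.0652, 0.0773]
tool_rot: [-0.001, -0.129, 0.992, -0.0]
force: [-6.8, -8.0, 4.4]
grip_width: 0.353
```

```bash
python3 pl.py -128 70 -128 66 -128 62 -128 58 -128 54
```

```text
t 9.22 case [-168.5   -0.8   77.3] xang-case deg -179.94 Fcase [-8.6 -6.   4.4] grip 0.35 j [-0.    0.52  2.07 -0.    0.55 -1.83] tilt -1.0
  est lid 0.081 hasp-t 0.458 bar x -130.5 z 69.9
  bar (-128.0, 70.0) lid 0.087 t 0.408 toolx -1.7 toolz 1.6
  bar (-128.0, 66.0) lid 0.068 t 0.398 toolx -1.5 toolz 6.0
  bar (-128.0, 62.0) lid 0.050 t 0.390 toolx -1.4 toolz 10.3
  bar (-128.0, 58.0) lid 0.031 t 0.382 toolx -1.3 toolz 14.6
  bar (-128.0, 54.0) lid 0.012 t 0.377 toolx -1.2 toolz 18.8
```

>>> jog_arm([
  [[0,0,1],0,1],
  [[0,0,2],0,1],
  [[0,0,3],0,1],
  [[0,0,3],0,1],
])

```text
time: 9.72
eef_pos: [0.4719, 0.0654, 0.0747]
tool_rot: [0.0, -0.128, 0.992, -0.0]
force: [-1.2, -4.8, 3.6]
grip_width: 0.354
```

```bash
python3 pl.py
```

```text
t 9.72 case [-167.3   -0.9   74.7] xang-case deg -179.97 Fcase [-2.4 -4.4  3.6] grip 0.35 j [-0.    0.53  2.07 -0.    0.54 -1.83] tilt -1.0
  est lid 0.080 hasp-t 0.417 bar x -128.6 z 68.8
```

```bash
python3 pl.py -126 68 -124 68 -120 68  -124 66 -120 66; python3 -c "
from h import *
snap('wrist','w9');crop('w9',240,270,400,420,4)"
```

```text
t 9.72 case [-167.3   -0.9   74.7] xang-case deg -179.97 Fcase [-2.4 -4.4  3.6] grip 0.35 j [-0.    0.53  2.07 -0.    0.54 -1.83] tilt -1.0
  est lid 0.080 hasp-t 0.417 bar x -128.6 z 68.8
  bar (-126.0, 68.0) lid 0.082 t 0.364 toolx -1.8 toolz 2.7
  bar (-124.0, 68.0) lid 0.085 t 0.325 toolx -3.3 toolz 4.1
  bar (-120.0, 68.0) lid 0.091 t 0.248 toolx -6.4 toolz 7.0
  bar (-124.0, 66.0) lid 0.076 t 0.320 toolx -3.2 toolz 6.3
  bar (-120.0, 66.0) lid 0.081 t 0.242 toolx -6.4 toolz 9.2
```

View pics/w9_c240_270.png

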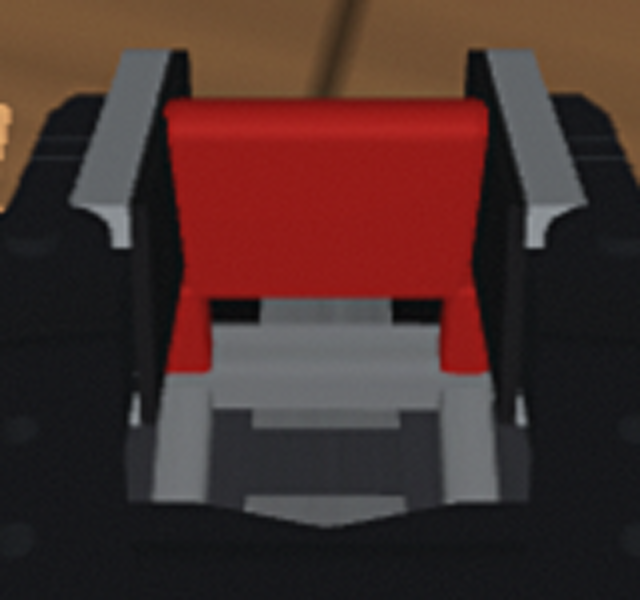

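Run:
```python
from go import *
for n in ('w8','w9'):
    c=load(n)
    for dz in (0,6):
        for x in (-127,-122,-112,-97):
            print(n,dz,x,[ (z+dz,np.round((proj(c,world([[x,-9,z+dz-90]],p))[0]-[240,270])*4).tolist()) for z in (45,53,65,70,75)])
```

```text
w8 0 -127 [(45, [273.0, 282.0]), (53, [271.0, 312.0]), (65, [268.0, 362.0]), (70, [267.0, 385.0]), (75, [265.0, 408.0])]
w8 0 -122 [(45, [274.0, 310.0]), (53, [272.0, 342.0]), (65, [269.0, 393.0]), (70, [267.0, 416.0]), (75, [265.0, 440.0])]
w8 0 -112 [(45, [275.0, 367.0]), (53, [273.0, 399.0]), (65, [269.0, 453.0]), (70, [268.0, 477.0]), (75, [266.0, 502.0])]
w8 0 -97 [(45, [276.0, 448.0]), (53, [274.0, 482.0]), (65, [271.0, 539.0]), (70, [269.0, 565.0]), (75, [268.0, 591.0])]
w8 6 -127 [(51, [272.0, 304.0]), (59, [270.0, 336.0]), (71, [266.0, 389.0]), (76, [265.0, 413.0]), (81, [263.0, 439.0])]
w8 6 -122 [(51, [272.0, 334.0]), (59, [270.0, 367.0]), (71, [267.0, 421.0]), (76, [265.0, 445.0]), (81, [263.0, 471.0])]
w8 6 -112 [(51, [273.0, 391.0]), (59, [271.0, 425.0]), (71, [268.0, 482.0]), (76, [266.0, 508.0]), (81, [265.0, 535.0])]
w8 6 -97 [(51, [274.0, 474.0]), (59, [272.0, 510.0]), (71, [269.0, 570.0]), (76, [268.0, 597.0]), (81, [266.0, 625.0])]
w9 0 -127 [(45, [270.0, 291.0]), (53, [267.0, 324.0]), (65, [263.0, 378.0]), (70, [262.0, 402.0]), (75, [260.0, 428.0])]
w9 0 -122 [(45, [270.0, 322.0]), (53, [268.0, 355.0]), (65, [264.0, 411.0]), (70, [262.0, 436.0]), (75, [260.0, 462.0])]
w9 0 -112 [(45, [271.0, 381.0]), (53, [269.0, 416.0]), (65, [265.0, 474.0]), (70, [263.0, 501.0]), (75, [262.0, 528.0])]
w9 0 -97 [(45, [272.0, 467.0]), (53, [270.0, 504.0]), (65, [266.0, 565.0]), (70, [265.0, 593.0]), (75, [263.0, 622.0])]
w9 6 -127 [(51, [268.0, 315.0]), (59, [265.0, 350.0]), (71, [261.0, 407.0]), (76, [260.0, 433.0]), (81, [258.0, 461.0])]
w9 6 -122 [(51, [268.0, 347.0]), (59, [266.0, 382.0]), (71, [262.0, 441.0]), (76, [260.0, 468.0]), (81, [258.0, 496.0])]
w9 6 -112 [(51, [269.0, 407.0]), (59, [267.0, 444.0]), (71, [263.0, 506.0]), (76, [261.0, 534.0]), (81, [259.0, 563.0])]
w9 6 -97 [(51, [270.0, 494.0]), (59, [268.0, 534.0]), (71, [265.0, 599.0]), (76, [263.0, 628.0]), (81, [261.0, 659.0])]
```

>>> jog_arm([
  [[-1,0,1],0,1],
  [[-2,0,2],0,1],
  [[-3,0,3],0,1],
  [[-3,0,3],0,1],
])

```text
time: 10.28
eef_pos: [0.4739, 0.0659, 0.0714]
tool_rot: [-0.001, -0.128, 0.992, -0.0]
force: [-6.6, -8.3, 3.8]
grip_width: 0.354
```

```bash
python3 pl.py -128 66 -128 64
```

```text
t 10.28 case [-165.2   -0.8   71.4] xang-case deg -179.96 Fcase [-8.5 -6.3  3.8] grip 0.35 j [ 0.    0.54  2.06 -0.    0.54 -1.83] tilt -1.0
  est lid 0.080 hasp-t 0.357 bar x -125.7 z 67.6
  bar (-128.0, 66.0) lid 0.068 t 0.398 toolx 1.7 toolz 0.1
  bar (-128.0, 64.0) lid 0.059 t 0.394 toolx 1.8 toolz 2.3
```

```bash
python3 -c "
from h import *
snap('wrist','w10');crop('w10',240,270,400,420,4);snap('side','s10');crop('s10',300,220,380,300,7)"
```

```text
(no output)
```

View pics/w10_c240_270.png

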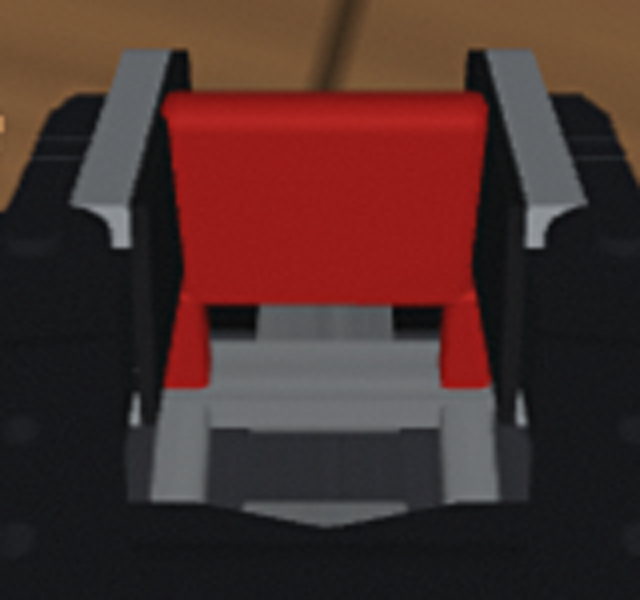

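View pics/s10_c300_220.png

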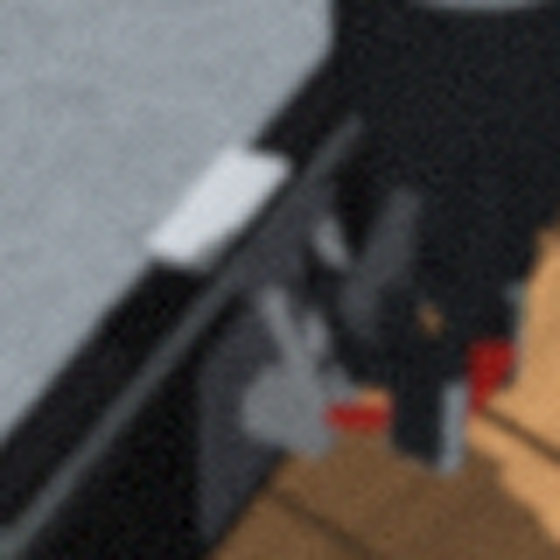

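The bar seems to press on the front of the catch's upper plate. The plate's top is near z≈69, so the mouth should be near z≈59. I'll slide the bar down along the face.

>>> jog_arm([
  [[0.5,0,1],0,1],
  [[0.5,0,2],0,1],
  [[0.5,0,3],0,1],
  [[0.5,0,4],0,1],
  [[0.5,0,4],0,1],
])

```text
time: 11.0
eef_pos: [0.4741, 0.0659, 0.068]
tool_rot: [0.0, -0.129, 0.992, -0.0]
force: [-4.9, -7.6, 11.4]
grip_width: 0.355
```

```bash
python3 pl.py;python3 -c "
from h import *
snap('wrist','w11');crop('w11',240,270,400,420,4)"
```

```text
t 11.00 case [-165.    -0.9   68. ] xang-case deg -179.96 Fcase [-6.6 -6.1 11.4] grip 0.35 j [ 0.    0.54  2.07 -0.    0.53 -1.83] tilt -1.0
  est lid 0.068 hasp-t 0.342 bar x -125.3 z 64.8
```

View pics/w11_c240_270.png

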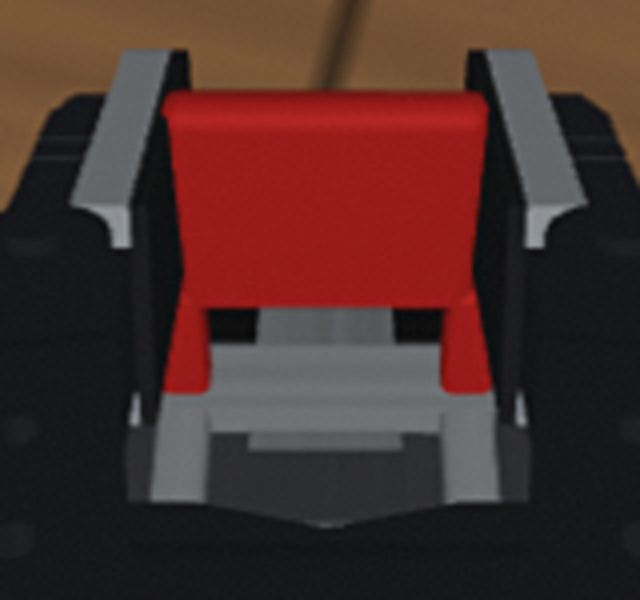

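>>> jog_arm([
  [[0,0,1],0,1],
  [[0,0,2],0,1],
  [[0,0,3],0,1],
  [[0,0,3],0,1],
])

```text
time: 11.55
eef_pos: [0.4749, 0.0661, 0.065]
tool_rot: [0.001, -0.128, 0.992, -0.0]
force: [-0.4, -3.8, 6.1]
grip_width: 0.355
```

```bash
python3 pl.py;python3 -c "
from h import *
snap('wrist','w12');crop('w12',240,270,400,420,4);snap('side','s12');crop('s12',300,220,380,300,7)"
```

```text
t 11.55 case [-164.2   -1.    65. ] xang-case deg -179.97 Fcase [-1.4 -3.6  6.1] grip 0.36 j [ 0.    0.55  2.07 -0.    0.52 -1.83] tilt -1.0
  est lid 0.060 hasp-t 0.314 bar x -124.1 z 62.7
```

View pics/w12_c240_270.png

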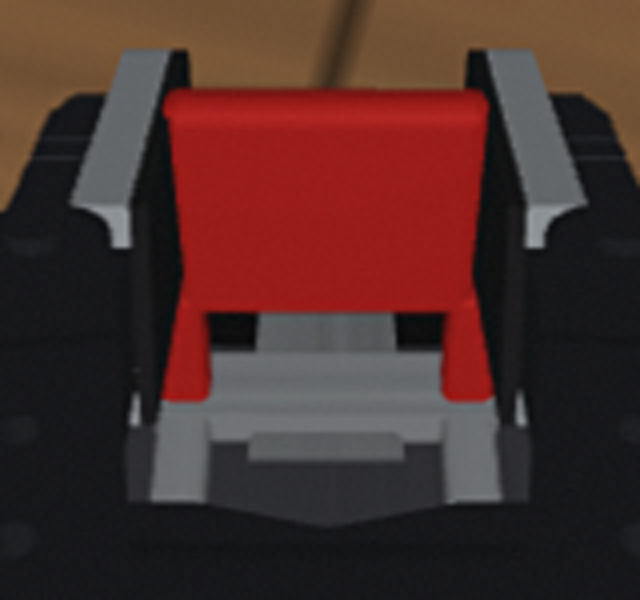

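View pics/s12_c300_220.png

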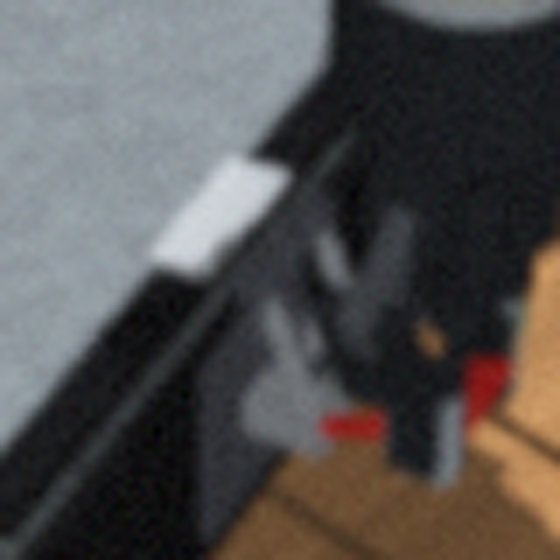

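Fx dropped to about zero, and the plate now covers the bar's rear edge at (325,433) in the crop, so the bar has found the mouth. I'll push it in at constant height.

```bash
python3 pl.py -122 62.5 -120 62.2 -118 62 -115 62 -112 62 -110 62
```

```text
t 11.65 case [-164.2   -0.9   65. ] xang-case deg -179.97 Fcase [-2.7 -4.5  6.5] grip 0.36 j [ 0.    0.55  2.07 -0.    0.52 -1.83] tilt -1.0
  est lid 0.060 hasp-t 0.314 bar x -124.1 z 62.7
  bar (-122.0, 62.5) lid 0.062 t 0.273 toolx -1.7 toolz 1.8
  bar (-120.0, 62.2) lid 0.063 t 0.233 toolx -3.3 toolz 3.6
  bar (-118.0, 62.0) lid 0.064 t 0.195 toolx -4.9 toolz 5.3
  bar (-115.0, 62.0) lid 0.066 t 0.137 toolx -7.6 toolz 7.5
  bar (-112.0, 62.0) lid 0.068 t 0.080 toolx -10.3 toolz 9.7
  bar (-110.0, 62.0) lid 0.069 t 0.042 toolx -12.2 toolz 11.2
```

>>> jog_arm([
  [[-1.7,0,1.8],0,1],
  [[-3.3,0,3.6],0,1],
  [[-4.9,0,5.3],0,1],
  [[-4.9,0,5.3],0,1],
])

```text
time: 12.15
eef_pos: [0.4789, 0.0672, 0.0593]
tool_rot: [-0.0, -0.129, 0.992, -0.0]
force: [-2.9, -7.1, 4.9]
grip_width: 0.358
```

```bash
python3 pl.py  -115 62 -112 62 -110 62 -108 62;python3 -c "
from h import *
snap('wrist','w13');crop('w13',240,270,400,420,4)"
```

```text
t 12.15 case [-160.1   -0.9   59.3] xang-case deg -179.96 Fcase [-4.6 -6.1  4.9] grip 0.36 j [ 0.    0.56  2.06 -0.    0.52 -1.83] tilt -1.0
  est lid 0.058 hasp-t 0.210 bar x -118.9 z 61.0
  bar (-115.0, 62.0) lid 0.066 t 0.137 toolx -3.4 toolz 1.8
  bar (-112.0, 62.0) lid 0.068 t 0.080 toolx -6.2 toolz 4.0
  bar (-110.0, 62.0) lid 0.069 t 0.042 toolx -8.1 toolz 5.5
  bar (-108.0, 62.0) lid 0.069 t 0.003 toolx -10.1 toolz 7.0
```

View pics/w13_c240_270.png

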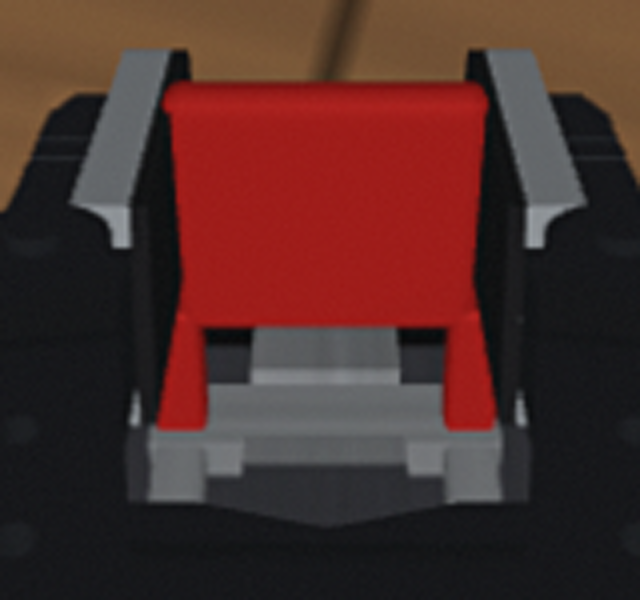

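The upper plate now covers the bar between 243 and 407 in the crop, so the bar is going in. I'll push further.

>>> jog_arm([
  [[-2,0,1.3],0,1],
  [[-4,0,2.6],0,1],
  [[-6,0,4],0,1],
  [[-6,0,4],0,1],
])

```text
time: 12.7
eef_pos: [0.4845, 0.0687, 0.0552]
tool_rot: [-0.0, -0.129, 0.992, -0.0]
force: [-3.9, -6.5, 3.7]
grip_width: 0.355
```

```bash
python3 pl.py  -112 62 -110 62 -108 62;python3 -c "
from h import *
snap('wrist','w14');crop('w14',240,270,400,420,4)"
```

```text
t 12.70 case [-154.3   -0.8   55.2] xang-case deg -179.96 Fcase [-5.4 -5.3  3.7] grip 0.35 j [ 0.01  0.58  2.05 -0.    0.52 -1.82] tilt -1.0
  est lid 0.066 hasp-t 0.087 bar x -112.4 z 61.6
  bar (-112.0, 62.0) lid 0.068 t 0.080 toolx -0.4 toolz -0.1
  bar (-110.0, 62.0) lid 0.069 t 0.042 toolx -2.3 toolz 1.4
  bar (-108.0, 62.0) lid 0.069 t 0.003 toolx -4.3 toolz 2.9
```

View pics/w14_c240_270.png

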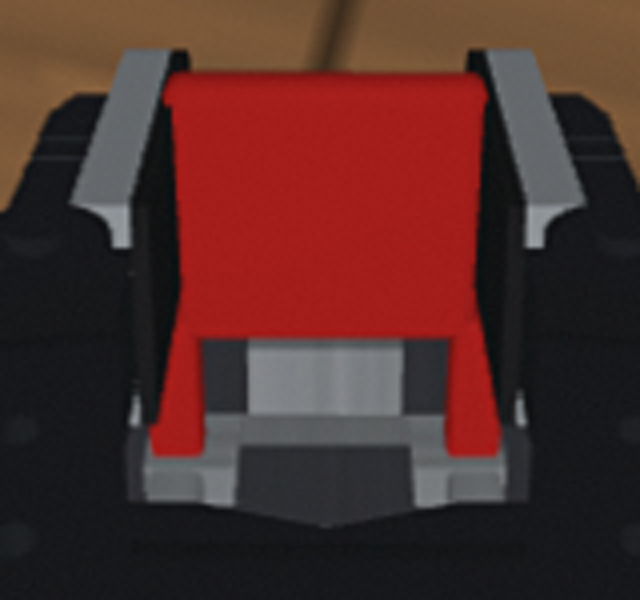

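>>> jog_arm([
  [[-1.5,0,0.9],0,1],
  [[-3,0,1.8],0,1],
  [[-4,0,2.2],0,1],
  [[-4,0,2.2],0,1],
])

```text
time: 13.25
eef_pos: [0.4872, 0.0695, 0.0529]
tool_rot: [-0.002, -0.129, 0.992, -0.0]
force: [-7.7, -10.6, 5.3]
grip_width: 0.352
```

```bash
python3 pl.py  -110 62 -108 62;python3 -c "
from h import *
snap('wrist','w15');crop('w15',240,270,400,420,4);snap('side','s15');crop('s15',300,220,380,300,7)"
```

```text
t 13.25 case [-151.5   -0.8   52.9] xang-case deg -179.96 Fcase [-10.2  -8.3   5.3] grip 0.35 j [ 0.01  0.58  2.04 -0.    0.52 -1.82] tilt -1.0
  est lid 0.066 hasp-t 0.031 bar x -109.5 z 61.5
  bar (-110.0, 62.0) lid 0.069 t 0.042 toolx 0.5 toolz -0.9
  bar (-108.0, 62.0) lid 0.069 t 0.003 toolx -1.5 toolz 0.6
```

View pics/w15_c240_270.png

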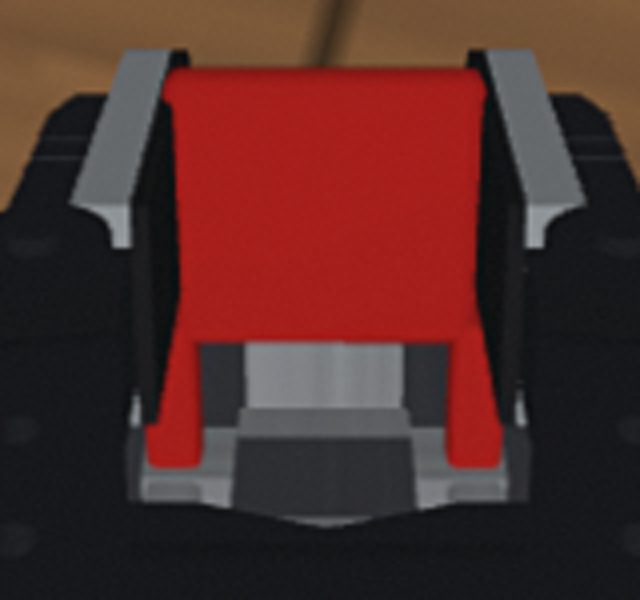

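View pics/s15_c300_220.png

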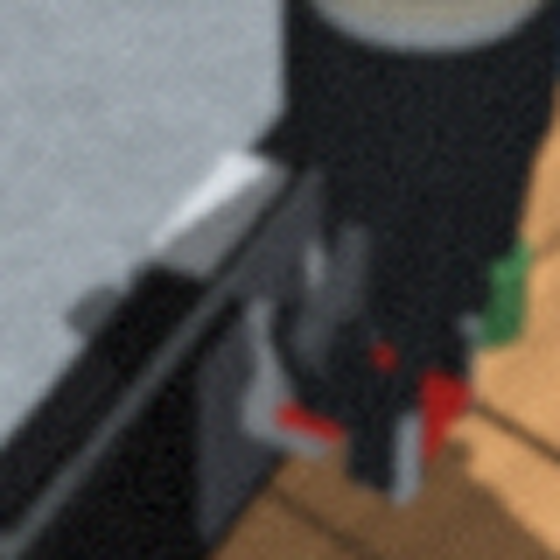

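>>> jog_arm([
  [[1,0,-1.5],0,1],
  [[1,0,-3],0,1],
  [[1,0,-4.5],0,1],
  [[1,0,-6],0,1],
  [[1,0,-6],0,1],
])

```text
time: 13.98
eef_pos: [0.4867, 0.0693, 0.059]
tool_rot: [-0.001, -0.129, 0.992, -0.0]
force: [-5.9, -8.5, 4.6]
grip_width: 0.359
```

```bash
python3 pl.py
```

```text
t 13.97 case [-152.    -0.8   59. ] xang-case deg -179.96 Fcase [-7.9 -6.7  4.6] grip 0.36 j [ 0.01  0.57  2.04 -0.    0.53 -1.82] tilt -1.0
  est lid 0.091 hasp-t 0.054 bar x -110.1 z 66.7
```

>>> jog_arm([
  [[0.5,0,-1.5],0,1],
  [[0.5,0,-3],0,1],
  [[0.5,0,-3],0,1],
])

```text
time: 14.35
eef_pos: [0.4857, 0.0691, 0.0607]
tool_rot: [-0.002, -0.128, 0.992, 0.0]
force: [-2.9, -8.5, -15.3]
grip_width: 0.352
```

```bash
python3 pl.py;python3 -c "
from h import *
snap('wrist','w16');crop('w16',240,270,400,420,4);snap('side','s16');crop('s16',300,220,380,300,7)"
```

```text
t 14.35 case [-153.    -0.7   60.7] xang-case deg -179.96 Fcase [ -4.9  -7.5 -15.3] grip 0.35 j [ 0.01  0.57  2.04 -0.    0.54 -1.82] tilt -1.0
  est lid 0.095 hasp-t 0.077 bar x -111.1 z 67.5
```

View pics/w16_c240_270.png

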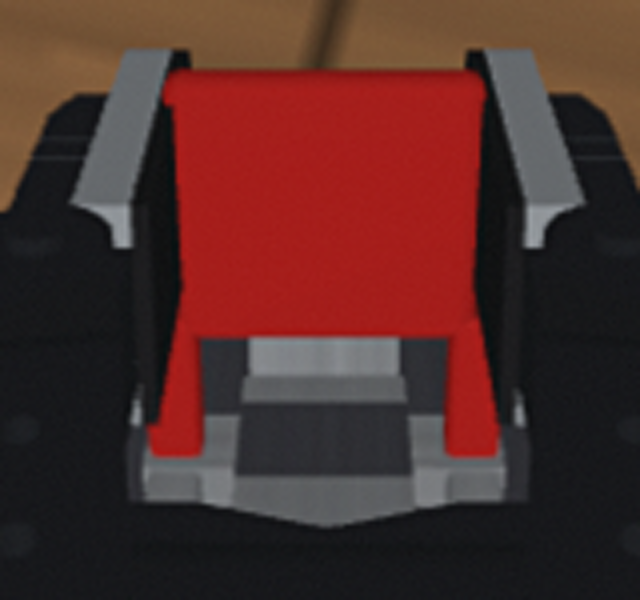

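Up-travel stopped hard at −15 N, about 5 to 6 mm above entry height, so the bar is in the throat. I'll tug outward gently to verify.

>>> jog_arm([
  [[0,0,1],0,1],
  [[2.5,0,1],0,1],
  [[5,0,1],0,1],
  [[5,0,1],0,1],
])

```text
time: 14.95
eef_pos: [0.4843, 0.0685, 0.0614]
tool_rot: [0.002, -0.128, 0.992, -0.0]
force: [6.8, -1.0, -1.2]
grip_width: 0.355
```

```bash
python3 pl.py
```

```text
t 14.95 case [-154.5   -1.1   61.4] xang-case deg -179.97 Fcase [ 6.3 -2.7 -1.2] grip 0.35 j [ 0.01  0.56  2.05  0.    0.53 -1.82] tilt -1.0
  est lid 0.092 hasp-t 0.107 bar x -112.7 z 67.1
```

The tug met 6 N of resistance, so it's captured. I'll push back in, let go and withdraw.

>>> jog_arm([
  [[-5,0,0],0,1],
  [[-5,0,0],0,1],
  [[-4,0,0],0,0.45],
  [[-4,0,0],0,0.4],
  [[-4,0,0],0,0.4],
])

```text
time: 15.58
eef_pos: [0.4864, 0.0695, 0.0611]
tool_rot: [0.0, -0.129, 0.992, -0.0]
force: [-0.1, 0.0, -0.5]
grip_width: 0.596
```

>>> jog_arm([
  [[0,0,-10],0,0.4],
  [[0,0,-30],0,0.4],
  [[5,0,-60],0,0.4],
  [[20,0,-100],0,0.4],
  [[20,0,-140],0,0.4],
  [[20,0,-140],0,0.4],
])

```text
time: 16.32
eef_pos: [0.4679, 0.0643, 0.2041]
tool_rot: [0.003, -0.129, 0.992, -0.0]
force: [0.6, 0.3, -0.1]
grip_width: 0.598
```

```bash
python3 go.py;python3 -c "
from h import *
snap('wrist','w17');snap('side','s17');crop('s17',210,160,400,340,3.3);snap('scene','c17')"
```

```text
t 16.32 case [-171.5   -0.9  204.1] xang-case deg -179.95 Fcase [ 0.6  0.1 -0.1] grip 0.60 j [-0.    0.31  1.96 -0.    0.87 -1.83] tilt -1.0
```

View pics/s17_c210_160.png

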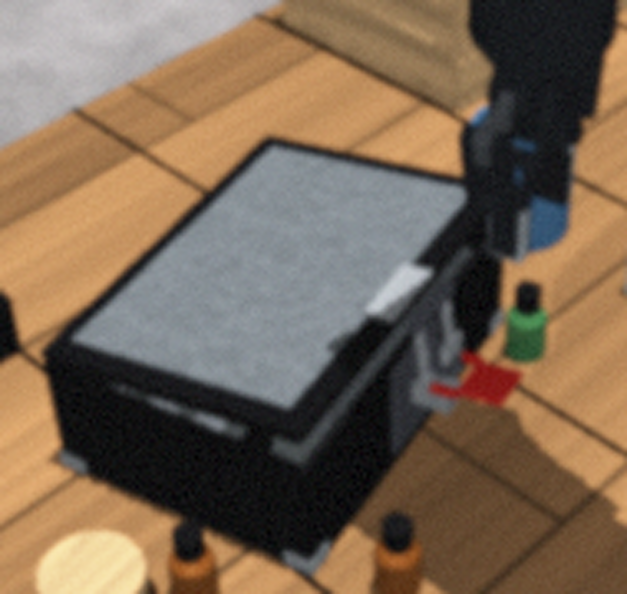

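View pics/w17.png

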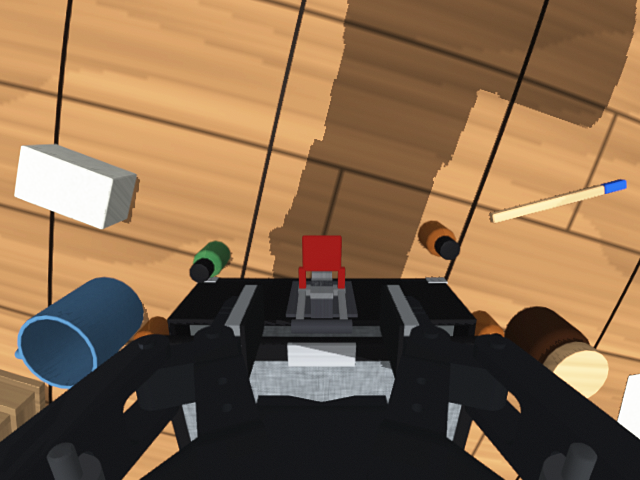

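View pics/c17.png

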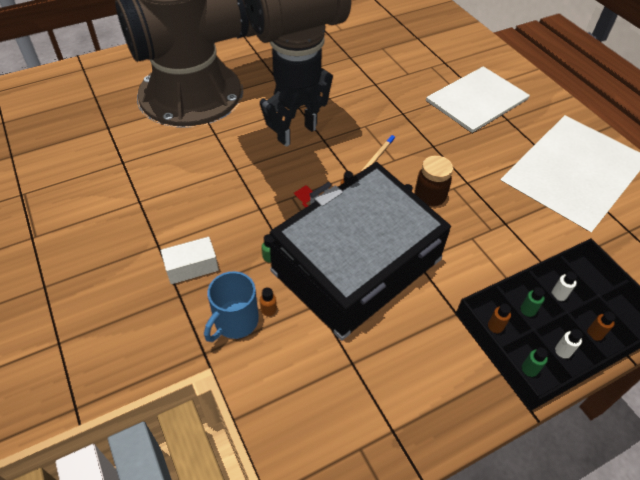

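All things still stand, and the tab lies level with the bar inside the catch. One last close-up of the catch.

```bash
python3 -c "
from h import *
crop('w17',270,220,380,340,5)"
```

```text
(no output)
```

View pics/w17_c270_220.png

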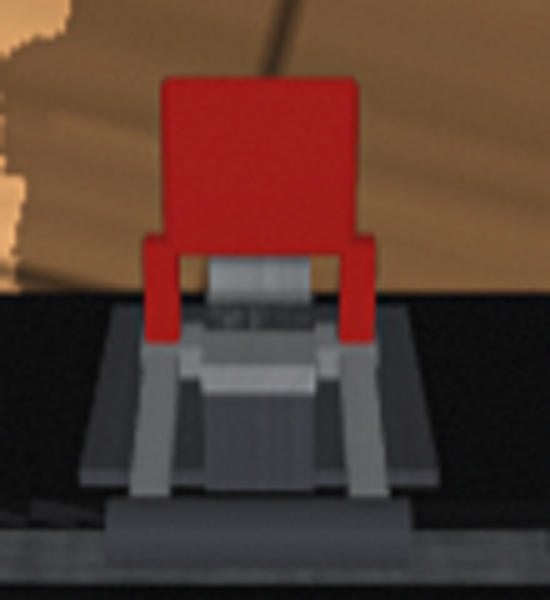

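The close-up shows the catch's upper plate, at about (258,370), passing through the hasp's window with the bar behind and under it. I'm handing in.

```bash
python3 -c "
from plant import bot
print(bot.job_done()); print(bot.observe()['time'])"
```

```text
the job is handed in; nothing more can be done
None
the job is handed in; nothing more can be done
```

The case is shut and hooked, and I handed the job in at about 16.3 s of the 54 s allowed; no verdict was reported.

I lowered the lid onto the foam, swung the hasp over from behind its tab, and gripped the tab. I then drew it down with the bar pressed lightly against the catch front. At a bar height of about 62–63 mm the sideways force fell away and the bar went in. I pushed it in fully and let it rise about 6 mm behind the upper plate.

**Checks while still gripping:**
- Lifting stopped hard at −15 N.
- A tug outward was held at about 6 N.
- The lid was at about 0.09 rad by my estimate, inside the 0.05–0.13 range for a hooked lid.

**After letting go:**
- The final pictures show the upper plate through the hasp window with the bar behind it.
- The vials, jar, mug, box and pen are standing or lying where they were.
- The gripper is clear, with about 0 N on it.

**What did not fit well:** My position estimates disagreed by a few mm: the hasp came out about 3–4 mm further forward than the model. An early drop in force at about 69 mm looked like the mouth, but the bar was still on the front of the plate. I did not measure the lid angle again after letting go.

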